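# Flip the ratchet and clamp the soil cell

### The arm

A 7-joint arm with a two-finger parallel gripper is mounted at the origin on the work surface. World frame = base frame: x ahead of the robot, y to its left, z up, the work surface at z = 0. Lengths are in m, angles in rad, forces in N, time in s.
With the tool pointing down it reaches from about 0.425 to 1.025 m from the base axis. Payload 9.4 kg.
Tool frame: the origin (TCP) lies between the finger pads; the fingertips stand 19 mm ahead of it and the grasp point (between the pads) is the TCP (ctrl.tips_ahead is the distance from the TCP to the fingertips, in m); z points along the fingers, y is the direction in which the jaws open and shut (so a half turn about z gives the same grasp; the last joint's range is limited). The gripper opens to 93 mm and grips with 3 to 60 N. Pads are 15 mm wide; open, the fingers measure 128 mm over their backs; the gripper's body (75 mm by 188 mm) begins 65 mm behind the grasp point.
Start: joints at [1.085, 0.599, -0.003, 1.599, 0.002, 0.943, -0.08], TCP at [0.288, -0.665, 0.238] pointing down, gripper open.
Joint ranges: [-2.57, 2.57], [-0.35, 1.97], [-1.29, 1.29], [0.11, 2.56], [-1.05, 4.19], [0.11, 1.86], [-2.63, 2.63]. Speed limits (rad/s): [2.22, 2.22, 3.01, 3.01, 3.14, 3.14, 3.14].

### API

Orientations are given as a rotation vector (axis times angle).
In Python, from station import ctrl gives the robot as it stands.
- The arm moves only by the tool carry_out, never from a script. Its arguments are lists of equal length, an entry for each row: "xyz": the shift along the tool's x, y, z normalised to -1 to 1, where 1 is 600 mm, a list of three; "spin": the turn about the tool's z normalised to -1 to 1, where 1 is 180 degrees. In form: {"xyz": [[tx, ty, tz], ...], "spin": [spin, ...]}. A call has 1 to 10 rows; each row is the pose to reach, as a shift and turn from the pose commanded when the call began, along the tool's axes at that moment, turning the shorter way round; what a row does not reach only later rows make up. A row lasts 1/10 s, in which the tool goes at most 50 mm and 8.59 degrees, less where a joint would pass 70% of its speed; a pose out of reach is approached as far as the arm can. A call with a number of a shift or a turn outside -1 to 1 is refused whole. A call with a gripper value outside its range is refused whole. "hand" is the finger opening in mm, from 0 to 93, set as the call begins (left out, the last holds). The fingers move at their own pace and stop on an object; the grip force is fixed at half the most. Time passes only in rows, so rows that repeat a pose let the fingers close. It gives the time, the measured TCP pose, the force and the opening at its end, in the units of the state.
- ctrl.sense(): the state, without advancing time (a new reading comes with each control period).
- ctrl.snapshot(name): name is "scene" or "side" or "wrist"; returns a dict with "image" (400x640x3 uint8, blue, green, red), "range_z" (400x640 float32, m along the optical axis (not along the pixel's ray), 0 where there is no reading), "fov_y" (degrees; the focal length in pixels is half the picture's height over the tangent of half this angle, whatever the lens; pixels are square), "cx", "cy" (the principal point, pixels), "R" (3x3) and "t" (3): a world point X has camera coordinates R X + t. Camera axes: x right, y down, z forward; pixel columns grow to the right and rows downward; lengths in m; the calibration is good to about 2 mm. A picture is of the moment at which its call begins.
- ctrl.job_done(): hands the job in, once; it reports no verdict.
The state is a dict: "clock": time; "joint_pos": joint angles; "joint_velocities": joint speeds; "effort": joint torques, N m; "tcp_pos": TCP position; "ee_rot": TCP orientation; "contact_force": force on the tool from outside, world axes, zero at the start; "torque": the same for the moment, N m; "opening": opening from 0.0 (shut) to 1.0 (fully open).
Only numpy, scipy, OpenCV 4.12 (cv2) and the standard library are available. Lean on these libraries where they do the work, as an engineer would, in place of code of your own. Each camera call takes 0.05 s, during which the arm holds its last target. There are 200 camera calls.

### The job

The bench clamp's ratchet handle is still set to release. Flip its orange pawl lever over to the green side, then work the handle back and forth so that it ratchets the rubber-faced jaw up to the soil cell and pins the cell firmly against the fixed stop, as soon as it feels tight and without overtightening. Do not wind the jaw backwards, keep the cell standing, leave the glass flask and the steel tin alone, and let go of the clamp at the end.

Things in the scene. Friction and masses are not known exactly. Their poses are not given: they have to be found in the camera images.
- clamp: Grey bench clamp bed, bolted down, 150 x 262 x 20 mm. Origin: on the bench under the vertical spindle. +y: along the bed, the way the jaw closes (spindle, rubber jaw, soil cell, blue fixed stop); -x: handle side. Reaches y -75 to +187, x -80 to +70 mm. Two steel pins (10 mm thick, tops 56 mm over the bench), 38 mm to -x and 54 mm either side of the spindle, limit the handle.
- spindle_axis (a point): Point on the vertical axis of the spindle, 52 mm over the bench, on the top face of the blue round ratchet head (radius 46 mm). Handle and spindle both turn about this axis.
- knob (a point): Centre of the black upright round knob at the handle's end: 26 mm thick, 52 to 100 mm over the bench (this point: 76 mm), 140 mm from the spindle axis; the bar under it is 24 mm wide, top at 52 mm. It does not spin, but fingers slide round it. Push across the bar: under 3 N swings it or clicks it back, 2 (creeping) to 5 N (moving) advances the jaw, 6 to 8 N is properly tight, over 9 N too tight.
- lever_tab (a point): Point in the upright orange tab of the pawl lever, on the handle between ratchet head and knob: 14 mm along the lever, 12 mm across, 57 to 95 mm over the bench (this point: 80 mm), 40 mm from the lever's pivot. Below 60 mm the lever's dark arm, 10 mm wide, runs from pivot to tab. A green mark lies on the handle on the clamp side, a red one on the release side.
- lever_pivot (a point): Point on the vertical pivot axis of the pawl lever, 80 mm over the bench, 38 mm from the spindle axis along the handle. It moves with the handle.
- lever (a joint): Pawl lever angle on the handle, rad, anticlockwise from above positive; 0: straight out along the handle. -0.35 (red side): release, the handle drives the spindle clockwise only (jaw backs off). +0.35 (green): clamp, drives anticlockwise only (jaw closes), clicks back freely. Stays as put. About 2 N at the tab moves it; pushed on past its end it turns the handle (from 3 N).
- handle (a joint): Angle of the ratchet handle, rad, anticlockwise from above positive; 0: along the clamp's -x axis. Swings between stops at -0.7 and +0.7 and stays where left. The ratchet has 18 teeth (0.35 rad), so a stroke can lose up to 0.4 rad before it bites. Let go when tight it springs back by up to 0.25 rad; the jaw's drag keeps the cell clamped.
- jaw (a joint): Jaw travel, m: 0 at the start (within 2 mm), growing as it closes, 15 mm per rad of spindle turn. Stiff slide (30 N drag), does not run back by itself. 16 to 26 mm in all until the cell, pushed along by the jaw, is pinned on the blue stop (80 x 20 x 42 mm), whose place differs from day to day (face 140 to 150 mm from the spindle) and is not measured: feel for it.
- pad: Black rubber facing of the moving jaw, 56 mm wide, 32 mm high, 9 mm thick, springy (25 N per mm). Origin: middle of the lower edge of its front face, 22 mm over the bench, 74 mm from the spindle axis along the clamp's y at the start.
- cell: Soil sample cell of steel and brass, 0.55 kg: square steel foot 50 x 50 x 32 mm with a brass tube 46 mm thick and a steel collar above, 74 mm tall in all, standing loose on the bed between rubber jaw and stop, its sides parallel to the jaw. Origin: centre of its underside, 20 mm over the bench. The jaw may press on it with up to 70 N; 15 to 50 N holds it firmly.
- flask: Stoppered glass volumetric flask, 66 mm wide at the foot, 158 mm tall, standing on the bench beside the clamp, on its right-hand (-y) end. Origin: centre of its underside. Leave alone.
- tin: Small open steel weighing tin, 60 mm wide, 32 mm tall, on the bench beyond the clamp. Origin: centre of its underside. Leave alone.
- balance: White electronic balance, 200 x 170 x 45 mm, its steel pan and dish up to 83 mm, fixed on the bench to the left of the clamp. Origin: centre of its underside. Not part of the work.
Mind the look-alikes: they are no part of the job. Leave any brown or turquoise look-alike of the cell alone.

How it is judged:
By the outcome, as a careful person would: the job done as asked, in the order asked, and still so for the second after the job is handed in, with the robot touching nothing.
It also fails if it takes over 64 s, if anything falls off the work surface, if the arm or the gripper's body presses on something with over 40 N, if the wrist force passes 120 N, or if a joint passes its speed limit or range.

## Working session

There is one attempt and no reset: what is moved stays moved. The work goes in short steps, Python scripts to look and compute and a tool call to move; the robot and the scene stay as the last step left them, time stands still between calls to the robot, and variables do not carry over. Pictures are saved under pics/ and viewed, about 8 in all and at most 12, crops included, and the job is handed in when it is done.

Besides the shell and the picture viewer there is one more tool, called after "Call:" as a command line: name --pt "numbers of a row" for each row, then --argument value for the rest. carry_out: Moves the arm, as the interface text tells. Its arguments: {"type":"object","properties":{"xyz":{"type":"array","items":{"type":"array","items":{"type":"number","minimum":-1,"maximum":1}}},"spin":{"type":"array","items":{"type":"number","minimum":-1,"maximum":1}},"hand":{"type":"number"}},"required":["xyz","spin"]}

```bash
ls; mkdir -p pics; cat > h.py <<'E'
import numpy as np, cv2
from scipy.spatial.transform import Rotation as Ro
from station import ctrl
def ray(s,u,v,z):
    f=s["image"].shape[0]/2/np.tan(np.radians(s["fov_y"])/2)
    d=np.array([(u-s["cx"])/f,(v-s["cy"])/f,1.]); R=np.array(s["R"]);t=np.array(s["t"])
    o=-R.T@t; w=R.T@d; return o+w*(z-o[2])/w[2]
def dep(s,u,v):
    f=s["image"].shape[0]/2/np.tan(np.radians(s["fov_y"])/2)
    z=s["range_z"][int(v),int(u)]
    return np.array(s["R"]).T@(np.array([(u-s["cx"])/f*z,(v-s["cy"])/f*z,z])-np.array(s["t"]))
def proj(s,X):
    f=s["image"].shape[0]/2/np.tan(np.radians(s["fov_y"])/2)
    c=np.array(s["R"])@np.array(X)+np.array(s["t"]); return c[:2]/c[2]*f+[s["cx"],s["cy"]]
E
python3 - <<'E'
from h import *
import pickle
st=ctrl.sense(); print({k:np.round(v,3) for k,v in st.items()}); print(ctrl.tips_ahead)
print(Ro.from_rotvec(st["ee_rot"]).as_matrix().round(3))
for n in("scene","side"):
    s=ctrl.snapshot(n); pickle.dump(s,open(n+".pkl","wb")); cv2.imwrite(f"pics/{n}0.png",s["image"])
    print(n,-np.array(s["R"]).T@np.array(s["t"]),s["fov_y"])
E
```

```text
pics
{'clock': np.float64(0.0), 'joint_pos': array([ 1.085,  0.6  , -0.003,  1.6  ,  0.002,  0.943, -0.08 ]), 'joint_velocities': array([ 0.   ,  0.001, -0.002, -0.001, -0.001, -0.001, -0.002]), 'effort': array([ 0.0000e+00, -7.6507e+01,  1.4970e+00, -2.5235e+01, -5.2000e-02,
        1.7000e-02,  0.0000e+00]), 'tcp_pos': array([ 0.288, -0.665,  0.237]), 'ee_rot': array([-3.075e+00, -6.370e-01,  1.000e-03]), 'contact_force': array([ 0.449, -0.447, -0.696]), 'torque': array([ 0.056, -0.003, -0.053]), 'opening': np.float64(0.997)}
0.019
[[ 0.918  0.397 -0.001]
 [ 0.397 -0.918  0.001]
 [-0.    -0.002 -1.   ]]
scene [1.07226396 0.46934514 0.86253294] 53.33842905199892
side [ 0.48952203 -0.75782125  0.76504295] 50.168075261135655
```

View pics/scene0.png

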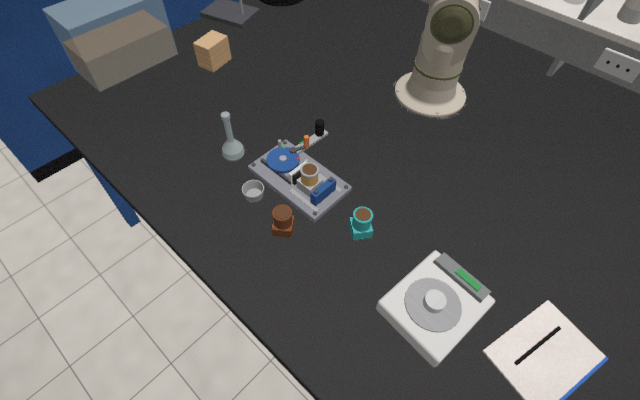

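View pics/side0.png

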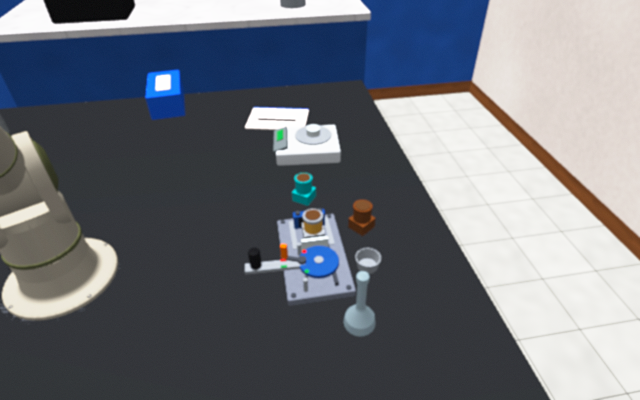

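Scene: the clamp is at (300,178), the black knob at (319,128), the orange tab at (306,142), the blue head at (283,159) and the real cell at (310,175). Look-alikes are brown (283,220) and turquoise (362,222). The flask is at (232,148) and the tin at (253,191). I'll take one close crop of both views.

```bash
python3 - <<'E'
import pickle,cv2,numpy as np
a=pickle.load(open("scene.pkl","rb"));b=pickle.load(open("side.pkl","rb"))
A=cv2.resize(a["image"][110:225,225:365],None,fx=4,fy=4,interpolation=2)
B=cv2.resize(b["image"][190:310,230:390],None,fx=4,fy=4,interpolation=2)
cv2.imwrite("pics/cA.png",A);cv2.imwrite("pics/cB.png",B)
E
```

```text
(no output)
```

View pics/cA.png

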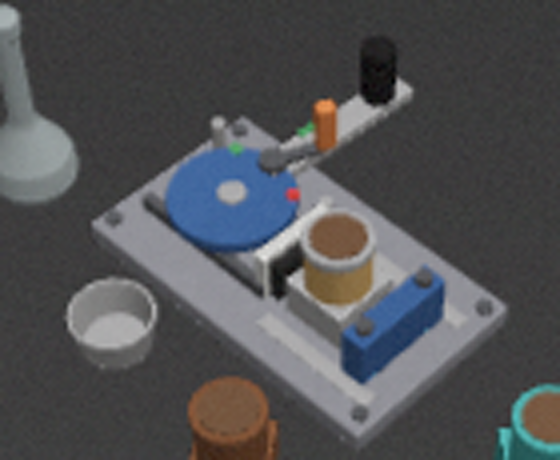

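View pics/cB.png

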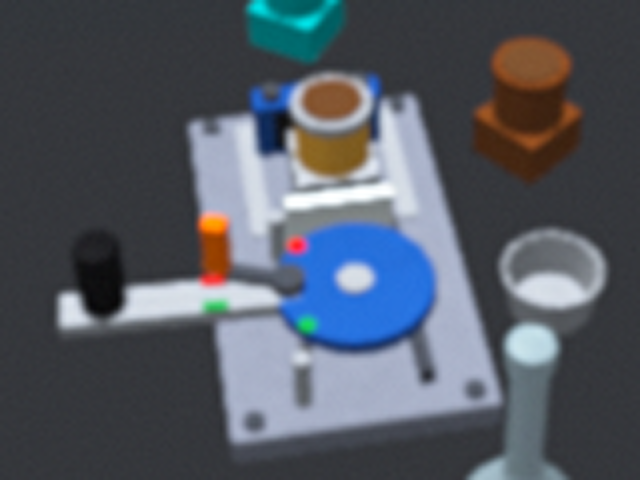

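```bash
python3 - <<'E'
import pickle
from h import *
a=pickle.load(open("scene.pkl","rb"));b=pickle.load(open("side.pkl","rb"))
A=lambda u,v,z:ray(a,225+u/4,110+v/4,z).round(4)
B=lambda u,v,z:ray(b,230+u/4,190+v/4,z).round(4)
print("spindle",A(232,190,.054),B(355,277,.054))
print("knob",A(379,44,.1),B(97,243,.1))
print("tab",A(325,105,.095),B(214,221,.095))
print("pivot",A(272,160,.062),B(288,275,.062))
print("flask",A(5,18,.158),B(530,340,.158))
print("corners A",[A(*p,.02) for p in((95,225),(360,440),(505,310),(243,122))])
print("corners B",[B(*p,.02) for p in((190,122),(232,438),(500,400),(415,95))])
print("pins", A(219,122,.056),B(302,355,.056))
print("cell top", A(339,235,.094),B(331,100,.094))
for c in (a,b): print(dep(c,283,158) if c is a else dep(c,319,260))
E
```

```text
spindle [ 0.5843 -0.1047  0.054 ] [ 0.588  -0.1074  0.054 ]
knob [ 0.4439 -0.099   0.1   ] [ 0.4497 -0.1001  0.1   ]
tab [ 0.5103 -0.0872  0.095 ] [ 0.5132 -0.0902  0.095 ]
pivot [ 0.5504 -0.0996  0.062 ] [ 0.5505 -0.1065  0.062 ]
flask [ 0.6448 -0.248   0.158 ] [ 0.6464 -0.2558  0.158 ]
corners A [array([ 0.6538, -0.1736,  0.02  ]), array([0.6562, 0.0857, 0.02  ]), array([0.5113, 0.0835, 0.02  ]), array([ 0.5107, -0.1726,  0.02  ])]
corners B [array([0.5097, 0.077 , 0.02  ]), array([ 0.5088, -0.1788,  0.02  ]), array([ 0.6556, -0.18  ,  0.02  ]), array([0.6585, 0.0764, 0.02  ])]
pins [ 0.5466 -0.1574  0.056 ] [ 0.5506 -0.1594  0.056 ]
cell top [0.5878 0.001  0.094 ] [ 0.5918 -0.0018  0.094 ]
[ 0.58544328 -0.10348051  0.05381539]
[ 0.58825954 -0.10908812  0.05326688]
```

Call:
carry_out --pt "0.717 -0.717 0.06" --pt "0.717 -0.717 0.06" --pt "0.717 -0.717 0.06" --pt "0.717 -0.717 0.06" --pt "0.717 -0.717 0.06" --pt "0.717 -0.717 0.06" --pt "0.717 -0.717 0.06" --pt "0.717 -0.717 0.06" --pt "0.717 -0.717 0.06" --pt "0.717 -0.717 0.06" --spin '[0.13, 0.13, 0.13, 0.13, 0.13, 0.13, 0.13, 0.13, 0.13, 0.13]' --hand 34

```text
clock: 1.1
tcp_pos: [0.472, -0.1992, 0.2079]
ee_rot: [3.142, 0.0, -0.0]
contact_force: [1.3, -0.4, -0.3]
opening: 0.367
```

```bash
cat >> h.py <<'E'
def plan(pts,q=None):
    """world targets (x,y,z[,yaw of tool x]) -> normalised rows from the measured pose"""
    st=ctrl.sense(); M=Ro.from_rotvec(st["ee_rot"]).as_matrix(); p=np.array(st["tcp_pos"])
    yaw=np.arctan2(M[1,0],M[0,0])
    for P in pts:
        d=M.T@(np.array(P[:3])-p)/.6; s=-((P[3] if len(P)>3 else 0)-yaw)/np.pi
        print(d.round(4).tolist(),round(s,4))
def rep():
    st=ctrl.sense(); M=Ro.from_rotvec(st["ee_rot"]).as_matrix()
    print(round(st["clock"],2),np.round(st["tcp_pos"],4),"yaw",round(np.arctan2(M[1,0],M[0,0]),3),"tilt",M[:2,2].round(3),"F",np.round(st["contact_force"],2),"open",round(st["opening"]*93,1),"j",np.round(st["joint_pos"],2))
E
python3 -c "
from h import *
rep(); plan([(.512,-.1,.2,0)])"
```

```text
1.1 [ 0.472  -0.1992  0.2079] yaw 0.0 tilt [-0. -0.] F [ 1.27 -0.45 -0.25] open 34.2 j [ 0.23  0.39  0.09  2.12 -0.05  0.64 -1.22]
[0.0667, -0.1653, 0.0132] 0.0001
```

Call:
carry_out --pt "0.067 -0.183 0.05" --pt "0.067 -0.183 0.05" --pt "0.067 -0.183 0.05" --pt "0.067 -0.183 0.05" --pt "0.067 -0.183 0.05" --spin '[0, 0, 0, 0, 0]'

```text
clock: 1.6
tcp_pos: [0.5116, -0.0915, 0.1779]
ee_rot: [3.141, 0.002, -0.001]
contact_force: [0.1, -1.0, 0.5]
opening: 0.364
```

```bash
python3 - <<'E'
from h import *
rep()
s=ctrl.snapshot("wrist");print(-np.array(s["R"]).T@np.array(s["t"]),s["R"])
import pickle;pickle.dump(s,open("w1.pkl","wb"))
cv2.imwrite("pics/w1.png",s["image"])
for X in((.5865,-.1055,.054),(.447,-.0995,.1),(.512,-.0885,.095),(.549,-.104,.062)): print(proj(s,X).round(1))
E
```

```text
1.6 [ 0.5116 -0.0915  0.1779] yaw 0.001 tilt [-0.001 -0.   ] F [ 0.14 -0.96  0.47] open 33.9 j [ 0.01  0.44  0.08  2.13 -0.06  0.58 -1.44]
[ 0.58492519 -0.08978298  0.32583285] [[ 1.27713802e-03 -9.99999042e-01  5.33261219e-04]
 [-9.64702196e-01 -1.09162935e-03  2.63340999e-01]
 [-2.63340165e-01 -8.50761070e-04 -9.64702666e-01]]
[340.2 104.7]
[332.1 308.4]
[316.6 218.9]
[337.9 157.5]
```

View pics/w1.png

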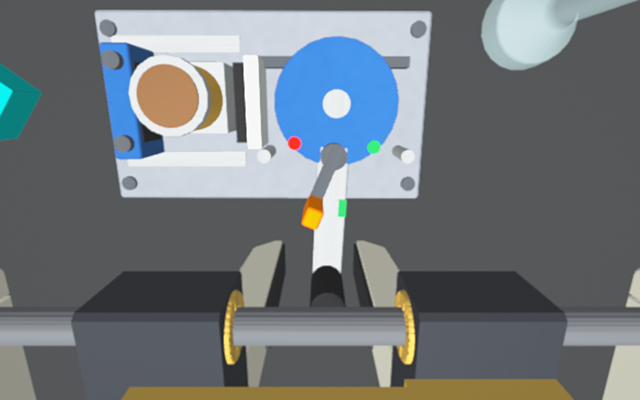

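Wrist view: head centre at (337,103), tab at (312,216) on the red side, green mark at (342,208), knob at (328,285). All agree with my estimates to about 2 mm. Next I lower the open fingers over the tab.

Call:
carry_out --pt "0 -0.006 0.075" --pt "0 -0.006 0.15" --pt "0 -0.006 0.15" --pt "0 -0.006 0.15" --spin '[0, 0, 0, 0]'

```text
clock: 2.05
tcp_pos: [0.5112, -0.0892, 0.0884]
ee_rot: [3.141, -0.003, -0.003]
contact_force: [0.5, -0.5, 1.4]
opening: 0.363
```

```bash
python3 -c "
from h import *
rep()"
```

```text
2.05 [ 0.5112 -0.0892  0.0884] yaw -0.002 tilt [-0.002 -0.   ] F [ 0.51 -0.46  1.44] open 33.8 j [ 0.03  0.59  0.05  2.19 -0.08  0.36 -1.43]
```

Call:
carry_out --pt "0 0.008 0" --pt "0 0.016 0" --pt "0 0.024 0" --pt "0 0.032 0" --pt "0 0.04 0" --pt "0 0.047 0" --pt "0 0.054 0" --pt "0 0.06 0" --pt "0 0.066 0" --pt "0 0.066 0" --spin '[0, 0, 0, 0, 0, 0, 0, 0, 0, 0]'

```text
clock: 3.05
tcp_pos: [0.5123, -0.1279, 0.0881]
ee_rot: [3.141, -0.0, 0.001]
contact_force: [0.6, -0.4, -0.2]
opening: 0.369
```

```bash
python3 -c "
from h import *
rep()"
```

```text
3.05 [ 0.5123 -0.1279  0.0881] yaw -0.0 tilt [ 0.001 -0.   ] F [ 0.65 -0.38 -0.21] open 34.4 j [ 0.11  0.6   0.04  2.17 -0.06  0.37 -1.37]
```

Call:
carry_out --pt "0 0.005 0" --pt "0 0.01 0" --pt "0 0.013 0" --spin '[0, 0, 0]'

```text
clock: 3.35
tcp_pos: [0.5126, -0.1351, 0.0881]
ee_rot: [3.142, 0.001, 0.002]
contact_force: [2.6, 4.6, -0.1]
opening: 0.367
```

```bash
python3 -c "
from h import *
rep()
s=ctrl.snapshot('side');cv2.imwrite('pics/s2.png',cv2.resize(s['image'][190:310,230:390],None,fx=4,fy=4,interpolation=2))"
```

```text
3.35 [ 0.5126 -0.1351  0.0881] yaw 0.001 tilt [ 0.001 -0.   ] F [ 2.64  4.57 -0.13] open 34.1 j [ 0.12  0.6   0.04  2.17 -0.06  0.38 -1.36]
```

View pics/s2.png

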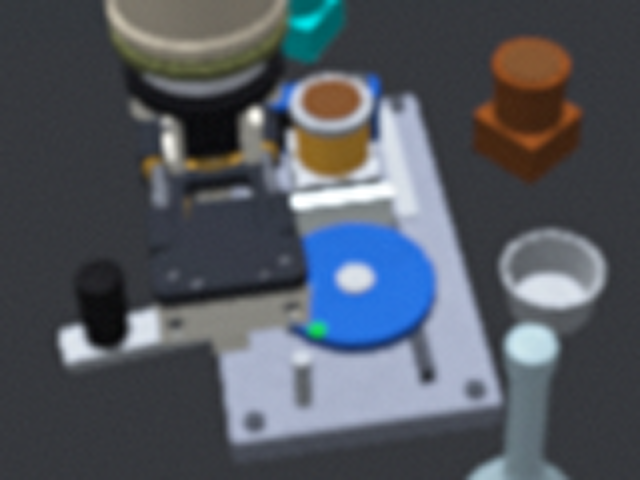

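Side view: the knob moved from (97,243) to (102,275), so the lever reached its end and started to turn the handle. I'll back off, rise and check.

Call:
carry_out --pt "0 -0.015 0" --pt "0 -0.015 -0.05" --pt "0 -0.015 -0.12" --pt "-0.02 -0.015 -0.12" --pt "-0.02 -0.015 -0.12" --spin '[0, 0, 0, 0, 0]'

```text
clock: 3.9
tcp_pos: [0.4981, -0.1261, 0.1606]
ee_rot: [3.141, -0.0, -0.001]
contact_force: [0.7, -0.5, -0.1]
opening: 0.365
```

```bash
python3 - <<'E'
from h import *
rep()
s=ctrl.snapshot("wrist")
import pickle;pickle.dump(s,open("w2.pkl","wb"))
cv2.imwrite("pics/w2.png",s["image"])
sp=np.array([.5865,-.103,.054])
for q in(.1,.15,.2,.25): print(q,proj(s,[sp[0]-.14*np.cos(q),sp[1]-.14*np.sin(q),.1]).round(0),proj(s,[sp[0]-.13*np.cos(q),sp[1]-.13*np.sin(q),.1]).round(0))
E
```

```text
3.9 [ 0.4981 -0.1261  0.1606] yaw -0.0 tilt [-0.001 -0.   ] F [ 0.68 -0.45 -0.14] open 34.0 j [ 0.09  0.46  0.06  2.16 -0.05  0.53 -1.38]
0.1 [307. 304.] [306. 290.]
0.15 [318. 303.] [316. 289.]
0.2 [328. 301.] [325. 288.]
0.25 [339. 299.] [335. 286.]
```

View pics/w2.png

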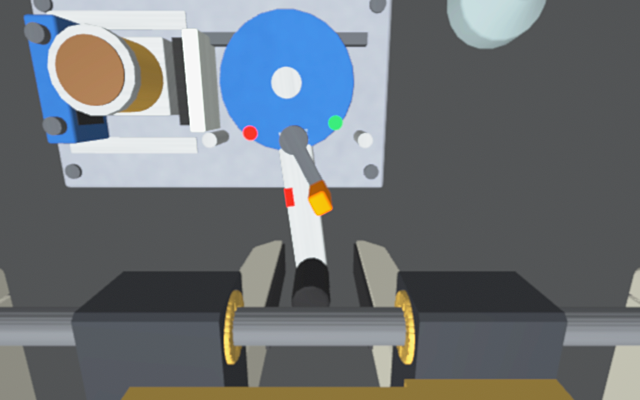

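The lever now lies on the green side: tab at (320,202), red mark uncovered at (290,197). The knob is at (311,290), so the handle is at about +0.12 rad. Next I go over the knob.

```bash
cat >> h.py <<'E'
SP=np.array([.5865,-.103])
def hp(q,z=.08,r=.14): return (SP[0]-r*np.cos(q),SP[1]-r*np.sin(q),z,q)
def ang():
    p=np.array(ctrl.sense()["tcp_pos"])[:2]-SP; F=np.array(ctrl.sense()["contact_force"])
    q=np.arctan2(-p[1],-p[0]); print("q",q.round(3),"r",np.hypot(*p).round(4),"Ftan(on tool, + = resists ccw)",round(-(F[0]*np.sin(q)-F[1]*np.cos(q)),2),"Frad",round(F[0]*np.cos(q)+F[1]*np.sin(q),2))
E
python3 -c "
from h import *
plan([hp(.12,.14),hp(.12,.08)])"
```

```text
[-0.0851, -0.0104, 0.0332] -0.0382
[-0.0849, -0.0104, 0.1332] -0.0382
```

Call:
carry_out --pt "-0.085 -0.01 0.033" --pt "-0.085 -0.01 0.033" --pt "-0.085 -0.01 0.08" --pt "-0.085 -0.01 0.133" --pt "-0.085 -0.01 0.133" --spin '[-0.038, -0.038, -0.038, -0.038, -0.038]'

```text
clock: 4.45
tcp_pos: [0.4468, -0.1196, 0.0768]
ee_rot: [-3.134, -0.188, 0.011]
contact_force: [-0.5, -0.1, 0.4]
opening: 0.364
```

Call:
carry_out --pt "0 0 0" --pt "0 0 0" --spin '[0, 0]' --hand 28

```text
clock: 4.65
tcp_pos: [0.449, -0.1202, 0.0808]
ee_rot: [3.136, 0.188, -0.0]
contact_force: [-0.3, 0.3, -0.7]
opening: 0.304
```

```bash
python3 -c "
from h import *
rep();ang()
plan([hp(q) for q in np.linspace(.12,-.66,11)[1:]])"
```

```text
4.65 [ 0.449  -0.1202  0.0808] yaw 0.12 tilt [-0. -0.] F [-0.33  0.28 -0.71] open 28.3 j [ 0.13  0.57  0.01  2.32 -0.02  0.26 -1.29]
q 0.124 r 0.1386 Ftan(on tool, + = resists ccw) 0.32 Frad -0.29
[-0.0017, -0.0192, 0.0014] 0.0247
[0.0004, -0.0373, 0.0014] 0.0495
[0.0039, -0.0551, 0.0014] 0.0743
[0.0088, -0.0726, 0.0014] 0.0992
[0.0151, -0.0897, 0.0014] 0.124
[0.0226, -0.1063, 0.0014] 0.1488
[0.0315, -0.1222, 0.0014] 0.1737
[0.0415, -0.1374, 0.0014] 0.1985
[0.0527, -0.1517, 0.0014] 0.2233
[0.065, -0.1651, 0.0014] 0.2481
```

Call:
carry_out --pt "-0.001 -0.019 0" --pt "0.0005 -0.037 0" --pt "0.004 -0.055 0" --pt "0.009 -0.073 0" --pt "0.015 -0.09 0" --pt "0.0225 -0.106 0" --pt "0.0315 -0.122 0" --pt "0.0415 -0.1375 0" --pt "0.0525 -0.152 0" --pt "0.065 -0.165 0" --spin '[0.025, 0.05, 0.074, 0.099, 0.124, 0.149, 0.174, 0.1985, 0.223, 0.248]'

```text
clock: 5.65
tcp_pos: [0.4764, -0.0169, 0.0817]
ee_rot: [-2.969, 1.022, -0.003]
contact_force: [-0.9, -2.4, 1.1]
opening: 0.298
```

```bash
python3 - <<'E'
from h import *
rep();ang()
s=ctrl.snapshot("scene");cv2.imwrite("pics/s3.png",cv2.resize(s["image"][110:225,225:365],None,fx=4,fy=4,interpolation=2))
E
```

```text
5.65 [ 0.4764 -0.0169  0.0817] yaw -0.663 tilt [0.002 0.001] F [-0.87 -2.43  1.13] open 27.7 j [-0.23  0.59  0.21  2.3  -0.42  0.29 -1.88]
q -0.663 r 0.1398 Ftan(on tool, + = resists ccw) -2.45 Frad 0.81
```

View pics/s3.png

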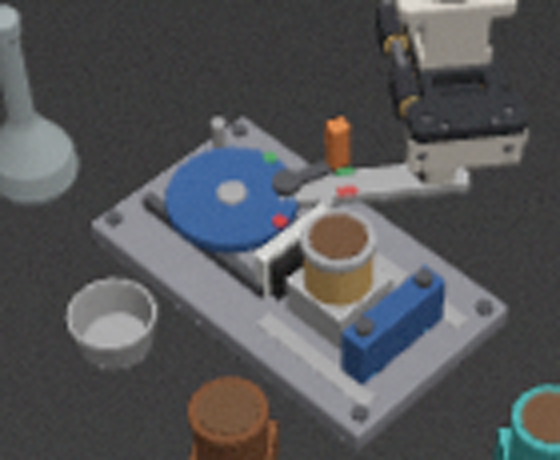

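The handle clicked back to -0.66 without moving the jaw, and the cell still stands. Now the forward stroke.

```bash
python3 -c "
from h import *
plan([hp(q) for q in np.linspace(-.663,.2,11)[1:]])"
```

```text
[0.0007, 0.0236, 0.0026] -0.0283
[0.0033, 0.0436, 0.0025] -0.0558
[0.0077, 0.0632, 0.0025] -0.0833
[0.0137, 0.0824, 0.0024] -0.1107
[0.0214, 0.101, 0.0024] -0.1382
[0.0306, 0.1189, 0.0023] -0.1657
[0.0414, 0.1359, 0.0023] -0.1932
[0.0536, 0.152, 0.0023] -0.2206
[0.0671, 0.1669, 0.0022] -0.2481
[0.0819, 0.1806, 0.0022] -0.2756
```

Call:
carry_out --pt "0.0005 0.0235 0.002" --pt "0.003 0.0435 0.002" --pt "0.0075 0.063 0.002" --pt "0.0135 0.0825 0.002" --pt "0.021 0.101 0.002" --pt "0.0305 0.119 0.002" --pt "0.041 0.136 0.002" --pt "0.0535 0.152 0.002" --pt "0.067 0.167 0.002" --pt "0.082 0.1805 0.002" --spin '[-0.028, -0.056, -0.083, -0.11, -0.138, -0.166, -0.193, -0.22, -0.248, -0.2755]'

```text
clock: 6.7
tcp_pos: [0.4488, -0.1324, 0.0802]
ee_rot: [-3.123, -0.334, -0.003]
contact_force: [0.9, 6.3, -1.1]
opening: 0.303
```

```bash
python3 -c "
from h import *
rep();ang()
plan([hp(q) for q in np.linspace(.2,.66,11)[1:]])"
```

```text
6.7 [ 0.4488 -0.1324  0.0802] yaw 0.213 tilt [0.002 0.001] F [ 0.92  6.26 -1.07] open 28.2 j [ 0.18  0.57 -0.01  2.31  0.02  0.26 -1.22]
q 0.21 r 0.1408 Ftan(on tool, + = resists ccw) 5.93 Frad 2.21
[0.0015, 0.0084, 0.0003] -0.0105
[0.0021, 0.0191, 0.0003] -0.0252
[0.0032, 0.0298, 0.0003] -0.0398
[0.0048, 0.0404, 0.0003] -0.0545
[0.0068, 0.0509, 0.0003] -0.0691
[0.0094, 0.0614, 0.0003] -0.0838
[0.0124, 0.0717, 0.0003] -0.0984
[0.0159, 0.0818, 0.0003] -0.113
[0.0199, 0.0918, 0.0003] -0.1277
[0.0243, 0.1016, 0.0003] -0.1423
```

Call:
carry_out --pt "0.001 0.008 0" --pt "0.002 0.016 0" --pt "0.003 0.024 0" --pt "0.004 0.032 0" --spin '[-0.01, -0.021, -0.032, -0.043]'

```text
clock: 7.1
tcp_pos: [0.4538, -0.1505, 0.0799]
ee_rot: [-3.095, -0.537, 0.001]
contact_force: [-2.2, 4.4, 4.0]
opening: 0.302
```

```bash
python3 -c "
from h import *
rep();ang()
plan([hp(q) for q in (.4,.45,.5,.55,.6,.65)])"
```

```text
7.1 [ 0.4538 -0.1505  0.0799] yaw 0.343 tilt [-0.001  0.001] F [-2.24  4.39  3.97] open 28.1 j [ 0.23  0.58 -0.05  2.28  0.09  0.28 -1.12]
q 0.344 r 0.1409 Ftan(on tool, + = resists ccw) 4.89 Frad -0.63
[0.0019, 0.0131, -0.0003] -0.018
[0.0028, 0.0247, -0.0003] -0.0339
[0.0044, 0.0363, -0.0003] -0.0498
[0.0065, 0.0477, -0.0003] -0.0658
[0.0092, 0.0591, -0.0003] -0.0817
[0.0124, 0.0703, -0.0003] -0.0976
```

Call:
carry_out --pt "0.001 0.008 0" --pt "0.002 0.016 0" --pt "0.003 0.024 0" --pt "0.004 0.032 0" --spin '[-0.011, -0.022, -0.033, -0.044]'

```text
clock: 7.5
tcp_pos: [0.4615, -0.1679, 0.0797]
ee_rot: [-3.05, -0.748, 0.004]
contact_force: [-3.3, 4.7, 4.4]
opening: 0.306
```

```bash
python3 -c "
from h import *
rep();ang()
s=ctrl.snapshot('scene');cv2.imwrite('pics/s4.png',cv2.resize(s['image'][110:225,225:365],None,fx=4,fy=4,interpolation=2))
plan([hp(q) for q in (.5,.55,.6,.65)])"
```

```text
7.5 [ 0.4615 -0.1679  0.0797] yaw 0.481 tilt [-0.003  0.   ] F [-3.34  4.73  4.38] open 28.4 j [ 0.29  0.59 -0.08  2.25  0.15  0.31 -1.01]
q 0.479 r 0.1408 Ftan(on tool, + = resists ccw) 5.74 Frad -0.78
[0.0014, 0.0034, -0.0006] -0.0055
[0.0019, 0.015, -0.0006] -0.0214
[0.003, 0.0266, -0.0006] -0.0373
[0.0046, 0.0382, -0.0006] -0.0532
```

View pics/s4.png

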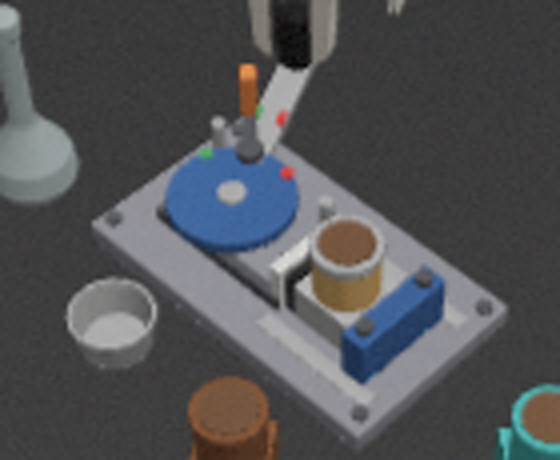

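The jaw has closed onto the cell, which is being pushed and still stands at (348,240). From here I creep.

Call:
carry_out --pt "0.001 0.004 0" --pt "0.0012 0.008 0" --pt "0.0012 0.008 0" --spin '[-0.006, -0.011, -0.011]'

```text
clock: 7.85
tcp_pos: [0.4645, -0.1722, 0.0794]
ee_rot: [-3.038, -0.798, 0.004]
contact_force: [-4.6, 2.7, 1.4]
opening: 0.304
```

```bash
python3 -c "
from h import *
rep();ang()
s=ctrl.snapshot('scene');cv2.imwrite('pics/s5.png',s['image'])
print('cell top',[ray(s,225+348/4,110+241/4,.094).round(4)])
plan([hp(q) for q in (.55,.6,.65)])"
```

```text
7.85 [ 0.4645 -0.1722  0.0794] yaw 0.514 tilt [-0.003  0.   ] F [-4.57  2.72  1.39] open 28.2 j [ 0.3   0.59 -0.09  2.24  0.17  0.32 -0.99]
q 0.516 r 0.1403 Ftan(on tool, + = resists ccw) 4.62 Frad -2.64
cell top [array([0.5874, 0.0087, 0.094 ])]
[0.0004, 0.0079, -0.0009] -0.0117
[0.0011, 0.0195, -0.001] -0.0276
[0.0024, 0.0311, -0.001] -0.0435
```

Call:
carry_out --pt "0.0002 0.006 0" --pt "0.0006 0.012 0" --pt "0.001 0.018 0" --pt "0.001 0.018 0" --spin '[-0.009, -0.017, -0.025, -0.025]'

```text
clock: 8.3
tcp_pos: [0.4706, -0.1816, 0.0794]
ee_rot: [-3.004, -0.917, 0.003]
contact_force: [-3.5, 1.9, 1.1]
opening: 0.301
```

```bash
python3 -c "
from h import *
rep();ang()
plan([hp(q) for q in (.6,.63,.66)])"
```

```text
8.3 [ 0.4706 -0.1816  0.0794] yaw 0.592 tilt [-0.002 -0.   ] F [-3.54  1.87  1.06] open 28.0 j [ 0.34  0.6  -0.12  2.22  0.2   0.34 -0.93]
q 0.596 r 0.14 Ftan(on tool, + = resists ccw) 3.53 Frad -1.88
[0.0, 0.0009, -0.0011] -0.0024
[0.0002, 0.0079, -0.0011] -0.012
[0.0005, 0.0149, -0.0011] -0.0215
```

Call:
carry_out --pt "0 0.005 0" --pt "0.0003 0.01 0" --pt "0.0005 0.015 0" --pt "0.0005 0.015 0" --spin '[-0.007, -0.014, -0.0215, -0.0215]'

```text
clock: 8.7
tcp_pos: [0.4761, -0.1889, 0.0793]
ee_rot: [-2.972, -1.018, 0.003]
contact_force: [-5.0, 2.5, 1.5]
opening: 0.304
```

```bash
python3 -c "
from h import *
rep();ang()
plan([hp(q) for q in np.linspace(.66,-.67,17)[1:]])"
```

```text
8.7 [ 0.4761 -0.1889  0.0793] yaw 0.66 tilt [-0.002 -0.   ] F [-5.02  2.54  1.49] open 28.2 j [ 0.36  0.6  -0.14  2.2   0.23  0.35 -0.87]
q 0.661 r 0.1399 Ftan(on tool, + = resists ccw) 5.09 Frad -2.4
[0.0006, -0.0197, -0.0011] 0.0265
[0.0031, -0.0389, -0.0011] 0.0529
[0.0071, -0.0579, -0.0011] 0.0794
[0.0126, -0.0765, -0.0011] 0.1058
[0.0197, -0.0945, -0.001] 0.1323
[0.0283, -0.1119, -0.001] 0.1588
[0.0382, -0.1286, -0.001] 0.1852
[0.0496, -0.1443, -0.001] 0.2117
[0.0622, -0.1591, -0.001] 0.2381
[0.0759, -0.1727, -0.0011] 0.2646
[0.0908, -0.1852, -0.0011] 0.2911
[0.1066, -0.1963, -0.0011] 0.3175
[0.1233, -0.2062, -0.0011] 0.344
[0.1408, -0.2146, -0.0011] 0.3704
[0.1589, -0.2215, -0.0011] 0.3969
[0.1775, -0.2269, -0.0012] 0.4234
```

Call:
carry_out --pt "0.0005 -0.0195 0" --pt "0.003 -0.039 0" --pt "0.007 -0.058 0" --pt "0.0125 -0.0765 0" --pt "0.0195 -0.0945 0" --pt "0.028 -0.112 0" --pt "0.038 -0.1285 0" --pt "0.0495 -0.1445 0" --pt "0.062 -0.159 0" --pt "0.076 -0.1725 0" --spin '[0.0265, 0.053, 0.0795, 0.106, 0.132, 0.159, 0.185, 0.2115, 0.238, 0.2645]'

```text
clock: 9.7
tcp_pos: [0.4506, -0.0793, 0.0796]
ee_rot: [3.129, -0.275, 0.003]
contact_force: [-0.1, -2.1, 0.8]
opening: 0.3
```

```bash
python3 -c "
from h import *
rep();ang()
plan([hp(q) for q in np.linspace(-.17,-.67,7)[1:]])"
```

```text
9.7 [ 0.4506 -0.0793  0.0796] yaw -0.176 tilt [ 0.002 -0.001] F [-0.07 -2.09  0.82] open 27.9 j [-0.01  0.57  0.08  2.34 -0.18  0.24 -1.51]
q -0.173 r 0.138 Ftan(on tool, + = resists ccw) -2.07 Frad 0.29
[-0.0026, -0.0187, -0.0007] 0.0248
[-0.0003, -0.038, -0.0007] 0.0513
[0.0036, -0.0571, -0.0007] 0.0778
[0.0091, -0.0757, -0.0007] 0.1043
[0.0161, -0.0939, -0.0006] 0.1309
[0.0246, -0.1113, -0.0006] 0.1574
```

Call:
carry_out --pt "-0.0025 -0.0185 0" --pt "0 -0.038 0" --pt "0.0035 -0.057 0" --pt "0.009 -0.0755 0" --pt "0.016 -0.094 0" --pt "0.0245 -0.111 0" --pt "0.0245 -0.111 0" --spin '[0.025, 0.051, 0.078, 0.104, 0.131, 0.157, 0.157]'

```text
clock: 10.4
tcp_pos: [0.4775, -0.0149, 0.0795]
ee_rot: [-2.969, 1.023, -0.005]
contact_force: [-0.1, -0.5, 0.3]
opening: 0.301
```

```bash
python3 -c "
from h import *
rep();ang()
s=ctrl.snapshot('scene');cv2.imwrite('pics/s6.png',cv2.resize(s['image'][140:210,275:365],None,fx=6,fy=6,interpolation=2))
plan([hp(q) for q in np.linspace(-.67,-.27,9)[1:]])"
```

```text
10.4 [ 0.4775 -0.0149  0.0795] yaw -0.664 tilt [ 0.003 -0.   ] F [-0.14 -0.45  0.32] open 28.0 j [-0.23  0.59  0.21  2.3  -0.43  0.28 -1.88]
q -0.68 r 0.1402 Ftan(on tool, + = resists ccw) -0.44 Frad 0.17
[0.001, 0.0121, -0.001] -0.0131
[0.0018, 0.0238, -0.001] -0.0291
[0.0031, 0.0354, -0.0011] -0.045
[0.0051, 0.0469, -0.0011] -0.0609
[0.0076, 0.0583, -0.0011] -0.0768
[0.0106, 0.0695, -0.0011] -0.0927
[0.0143, 0.0806, -0.0011] -0.1086
[0.0184, 0.0915, -0.0011] -0.1246
```

View pics/s6.png

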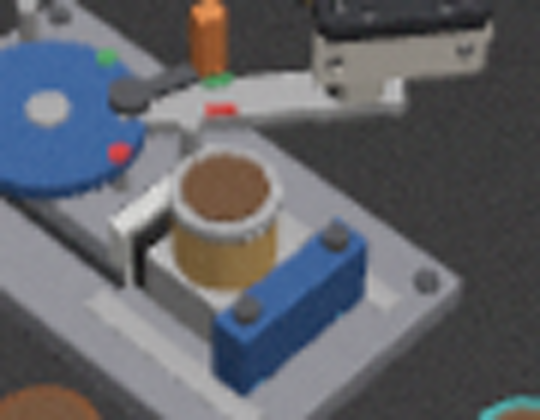

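The cell stands close to the stop. Forward again in short steps.

Call:
carry_out --pt "0.001 0.012 0" --pt "0.002 0.024 0" --pt "0.003 0.035 0" --pt "0.005 0.047 0" --pt "0.0075 0.058 0" --pt "0.0075 0.058 0" --spin '[-0.013, -0.029, -0.045, -0.061, -0.077, -0.077]'

```text
clock: 11.05
tcp_pos: [0.4574, -0.047, 0.0793]
ee_rot: [-3.072, 0.656, -0.001]
contact_force: [-0.1, 0.5, -0.2]
opening: 0.299
```

```bash
python3 -c "
from h import *
rep();ang()
plan([hp(q) for q in np.arange(-.40,-.1,.03)])"
```

```text
11.05 [ 0.4574 -0.047   0.0793] yaw -0.421 tilt [0.001 0.   ] F [-0.08  0.46 -0.21] open 27.8 j [-0.12  0.58  0.14  2.33 -0.31  0.25 -1.69]
q -0.409 r 0.1407 Ftan(on tool, + = resists ccw) 0.39 Frad -0.26
[0.0012, 0.0021, -0.0011] -0.0066
[0.0015, 0.0091, -0.0011] -0.0162
[0.0019, 0.0161, -0.0011] -0.0257
[0.0026, 0.023, -0.0011] -0.0353
[0.0035, 0.03, -0.0011] -0.0448
[0.0046, 0.0369, -0.0011] -0.0544
[0.0059, 0.0438, -0.0011] -0.0639
[0.0074, 0.0506, -0.0011] -0.0735
[0.0091, 0.0574, -0.0011] -0.083
[0.011, 0.0641, -0.0011] -0.0926
[0.0131, 0.0708, -0.0011] -0.1021
```

Call:
carry_out --pt "0.0012 0.005 0" --pt "0.0015 0.01 0" --pt "0.0019 0.015 0" --pt "0.0019 0.015 0" --spin '[-0.01, -0.017, -0.024, -0.024]'

```text
clock: 11.45
tcp_pos: [0.4549, -0.0545, 0.0792]
ee_rot: [-3.095, 0.538, 0.0]
contact_force: [-1.0, 3.3, 1.2]
opening: 0.303
```

```bash
python3 -c "
from h import *
rep();ang()
plan([hp(q) for q in np.arange(-.32,-.1,.03)])"
```

```text
11.45 [ 0.4549 -0.0545  0.0792] yaw -0.344 tilt [-0.     0.001] F [-1.01  3.32  1.25] open 28.2 j [-0.09  0.57  0.12  2.34 -0.27  0.24 -1.64]
q -0.353 r 0.1403 Ftan(on tool, + = resists ccw) 2.77 Frad -2.1
[0.0005, 0.0077, -0.0013] -0.0077
[0.0008, 0.0147, -0.0013] -0.0173
[0.0013, 0.0217, -0.0013] -0.0268
[0.002, 0.0287, -0.0013] -0.0364
[0.0029, 0.0356, -0.0013] -0.0459
[0.004, 0.0425, -0.0013] -0.0555
[0.0053, 0.0494, -0.0013] -0.065
[0.0068, 0.0563, -0.0013] -0.0746
```

Call:
carry_out --pt "0.0002 0.005 0" --pt "0.0005 0.01 0" --pt "0.0005 0.01 0" --spin '[-0.006, -0.012, -0.012]'

```text
clock: 11.75
tcp_pos: [0.453, -0.0602, 0.0792]
ee_rot: [-3.104, 0.48, 0.001]
contact_force: [-0.1, 2.9, 1.5]
opening: 0.303
```

```bash
python3 -c "
from h import *
rep();ang()"
```

```text
11.75 [ 0.453  -0.0602  0.0792] yaw -0.307 tilt [-0.001  0.001] F [-0.06  2.86  1.53] open 28.2 j [-0.07  0.57  0.11  2.34 -0.25  0.24 -1.61]
q -0.31 r 0.1402 Ftan(on tool, + = resists ccw) 2.7 Frad -0.93
```

Call:
carry_out --pt "0.0002 0.005 0" --pt "0.0005 0.01 0" --pt "0.0005 0.01 0" --spin '[-0.006, -0.013, -0.013]'

```text
clock: 12.05
tcp_pos: [0.4513, -0.066, 0.0791]
ee_rot: [-3.113, 0.417, 0.001]
contact_force: [-1.4, 4.1, 1.5]
opening: 0.301
```

```bash
python3 -c "
from h import *
rep();ang()"
```

```text
12.05 [ 0.4513 -0.066   0.0791] yaw -0.266 tilt [-0.001  0.001] F [-1.38  4.05  1.47] open 28.0 j [-0.05  0.57  0.1   2.34 -0.23  0.24 -1.58]
q -0.267 r 0.1402 Ftan(on tool, + = resists ccw) 3.54 Frad -2.4
```

Call:
carry_out --pt "0.0003 0.005 0" --pt "0.0007 0.01 0" --pt "0.0007 0.01 0" --spin '[-0.007, -0.014, -0.014]'

```text
clock: 12.35
tcp_pos: [0.4499, -0.0718, 0.0791]
ee_rot: [-3.122, 0.348, 0.002]
contact_force: [-1.9, 4.7, 2.3]
opening: 0.303
```

```bash
python3 -c "
from h import *
rep();ang()"
```

```text
12.35 [ 0.4499 -0.0718  0.0791] yaw -0.222 tilt [-0.001  0.001] F [-1.9   4.69  2.35] open 28.2 j [-0.03  0.57  0.09  2.34 -0.2   0.24 -1.55]
q -0.225 r 0.1401 Ftan(on tool, + = resists ccw) 4.15 Frad -2.9
```

Call:
carry_out --pt "0.0003 0.004 0" --pt "0.0006 0.008 0" --pt "0.0006 0.008 0" --spin '[-0.005, -0.01, -0.01]'

```text
clock: 12.65
tcp_pos: [0.4489, -0.0762, 0.079]
ee_rot: [-3.127, 0.298, 0.003]
contact_force: [-1.8, 6.1, 2.8]
opening: 0.305
```

```bash
python3 -c "
from h import *
rep();ang()"
```

```text
12.65 [ 0.4489 -0.0762  0.079 ] yaw -0.19 tilt [-0.002  0.001] F [-1.82  6.14  2.78] open 28.3 j [-0.01  0.57  0.08  2.34 -0.19  0.24 -1.52]
q -0.192 r 0.1401 Ftan(on tool, + = resists ccw) 5.68 Frad -2.96
```

Call:
carry_out --pt "0.0003 0.004 0" --pt "0.0006 0.008 0" --pt "0.0006 0.008 0" --spin '[-0.005, -0.01, -0.01]'

```text
clock: 12.95
tcp_pos: [0.4481, -0.0808, 0.079]
ee_rot: [-3.131, 0.249, 0.004]
contact_force: [-2.9, 7.3, 3.8]
opening: 0.302
```

```bash
python3 -c "
from h import *
rep();ang()"
```

```text
12.95 [ 0.4481 -0.0808  0.079 ] yaw -0.159 tilt [-0.002  0.001] F [-2.95  7.32  3.83] open 28.1 j [ 0.    0.57  0.07  2.34 -0.17  0.24 -1.5 ]
q -0.159 r 0.1401 Ftan(on tool, + = resists ccw) 6.76 Frad -4.07
```

Call:
carry_out --pt "0 0.001 0" --pt "0 0.001 0" --spin '[0, 0]'

```text
clock: 13.15
tcp_pos: [0.4481, -0.0811, 0.079]
ee_rot: [-3.13, 0.249, 0.004]
contact_force: [-2.9, 8.3, 4.4]
opening: 0.304
```

```bash
python3 -c "
from h import *
for i in range(4): ang();ctrl.snapshot('side')
rep()"
```

```text
q -0.157 r 0.1402 Ftan(on tool, + = resists ccw) 7.72 Frad -4.19
q -0.157 r 0.1402 Ftan(on tool, + = resists ccw) 7.91 Frad -3.72
q -0.157 r 0.1402 Ftan(on tool, + = resists ccw) 7.06 Frad -3.54
q -0.157 r 0.1402 Ftan(on tool, + = resists ccw) 8.07 Frad -2.92
13.35 [ 0.4481 -0.0811  0.079 ] yaw -0.159 tilt [-0.002  0.001] F [-2.26  8.66  3.71] open 28.0 j [ 0.    0.57  0.07  2.34 -0.17  0.24 -1.5 ]
```

It holds steady at about 7.7 N at the knob, so it is properly tight. I ease the handle back with its spring and let go.

Call:
carry_out --pt "0 -0.007 0" --pt "0.0005 -0.014 0" --pt "0.001 -0.021 0" --pt "0.002 -0.028 0" --pt "0.003 -0.035 0" --pt "0.004 -0.041 0" --pt "0.004 -0.041 0" --spin '[0.01, 0.02, 0.03, 0.04, 0.05, 0.058, 0.058]'

```text
clock: 14.05
tcp_pos: [0.4559, -0.0581, 0.0791]
ee_rot: [3.095, -0.538, 0.001]
contact_force: [0.7, 0.3, -0.1]
opening: 0.299
```

```bash
python3 -c "
from h import *
rep();ang()"
```

```text
14.05 [ 0.4559 -0.0581  0.0791] yaw -0.344 tilt [ 0. -0.] F [ 0.72  0.27 -0.07] open 27.8 j [-0.08  0.57  0.12  2.33 -0.27  0.25 -1.64]
q -0.331 r 0.1381 Ftan(on tool, + = resists ccw) 0.49 Frad 0.59
```

Force is nil. I open the fingers and rise clear.

Call:
carry_out --pt "0 0 0" --pt "0 0 0" --pt "0 0 0" --pt "0 0 -0.05" --pt "0 0 -0.12" --pt "-0.02 0 -0.2" --pt "-0.02 0 -0.25" --pt "-0.02 0 -0.25" --spin '[0, 0, 0, 0, 0, 0, 0, 0]' --hand 40

```text
clock: 14.85
tcp_pos: [0.4456, -0.0546, 0.2326]
ee_rot: [-3.094, 0.537, -0.01]
contact_force: [0.2, 0.3, -1.0]
opening: 0.429
```

```bash
python3 - <<'E'
from h import *
rep()
s=ctrl.snapshot("scene");t=ctrl.snapshot("side")
cv2.imwrite("pics/end.png",np.hstack([cv2.resize(s["image"][120:220,235:365],(390,300),interpolation=2),cv2.resize(t["image"][190:290,250:380],(390,300),interpolation=2)]))
E
```

```text
14.85 [ 0.4456 -0.0546  0.2326] yaw -0.344 tilt [0.007 0.001] F [ 0.19  0.3  -0.98] open 39.9 j [-0.24  0.28  0.3   2.23 -0.14  0.64 -1.75]
```

View pics/end.png

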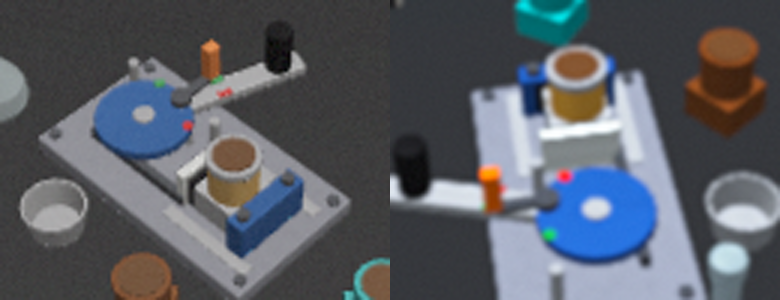

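The cell stands pinned between the jaw and the stop, the lever is on green with the red mark visible, the gripper is clear, and the flask and tin are untouched.

```bash
python3 -c "
from h import *
print(ctrl.job_done())"
```

```text
the job is handed in; nothing more can be done
None
```

The cell is clamped: I flipped the pawl lever to green, then ratcheted the jaw up in two strokes until it felt tight. I handed the job in after about 15 s of robot time.

- **Tightness:** the push at the knob levelled off at 7.1 to 8.1 N, mean about 7.7 N. That is inside the 6 to 8 N tight range, apart from single noisy readings just over 8 N. I did not measure the jaw force itself; I judged the clamping from the knob force and the pictures.
- **Letting go:** I eased the handle back until the force was nil, opened the fingers and rose clear.
- **Final pictures:** the cell is upright between the rubber jaw and the blue stop, the lever is still on green, and the gripper touches nothing. The tin and look-alikes look unmoved. The flask is only partly in those crops, but the arm never went near it.

No check failed.

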